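# Change the fuses of the welder's fuse board and switch it on

### The job

Pull the old fuse out of the fuse board and put it in the tray, and press every new fuse lying on the bench down into a clip of its own until it is fully home. Leave the lock-out plug in its socket until that is done; then pull it out and put it in the tray too, and last of all throw the switch over to on (away from the robot), all the way. Leave the other things on the bench alone.

Things in the scene. Friction and masses are not known exactly. Their poses are not given: they have to be found in the camera images.
- fuse_board: Fixed fuse board: grey plate 100 x 196 x 12 mm with three copper fork clips in a row along its y axis, 60 mm apart. Origin: centre of its underside, on the bench; x along the fuses' length, y along the row, z up. Each clip holds a fuse by its two end caps, in forks 12 mm wide at x = +-30 mm; the middle 48 mm are free for fingers down to a black pad 18 mm above the bench.
- seat_1 (a point): Clip 1 of 3 (board y = -60 mm): the middle of a fully seated fuse, 46 mm above the bench; x along the fuse, z up. Seats under the caps; fixed prongs on the +y side (inner face 10.5 mm from the axis, flared outward at the top, up to 68 mm above the bench). Fuses go straight down, level; the caps first meet the jaw noses with the fuse about 17 mm above its seated place.
- seat_2 (a point): Clip 2 of 3 (board y = 0 mm): the middle of a fully seated fuse, 46 mm above the bench; x along the fuse, z up. Seats under the caps; fixed prongs on the +y side (inner face 10.5 mm from the axis, flared outward at the top, up to 68 mm above the bench). Fuses go straight down, level; the caps first meet the jaw noses with the fuse about 17 mm above its seated place.
- seat_3 (a point): Clip 3 of 3 (board y = 60 mm): the middle of a fully seated fuse, 46 mm above the bench; x along the fuse, z up. Seats under the caps; fixed prongs on the +y side (inner face 10.5 mm from the axis, flared outward at the top, up to 68 mm above the bench). Fuses go straight down, level; the caps first meet the jaw noses with the fuse about 17 mm above its seated place.
- jaw_1 (a joint): Sprung jaw of clip 1, rad, hinged along the board's x on the clip's -y side: near 0 closed (empty, or on a seated fuse), about 0.1 while a cap passes its rounded nose, which overhangs the cap. The push down (and the pull up to take a fuse out) is about 5 to 15 N.
- jaw_2 (a joint): Sprung jaw of clip 2, rad, hinged along the board's x on the clip's -y side: near 0 closed (empty, or on a seated fuse), about 0.1 while a cap passes its rounded nose, which overhangs the cap. The push down (and the pull up to take a fuse out) is about 5 to 15 N.
- jaw_3 (a joint): Sprung jaw of clip 3, rad, hinged along the board's x on the clip's -y side: near 0 closed (empty, or on a seated fuse), about 0.1 while a cap passes its rounded nose, which overhangs the cap. The push down (and the pull up to take a fuse out) is about 5 to 15 N.
- fuse_1: New cartridge fuse, 76 mm long, 60 g: square white ceramic body 38 mm long and 20 x 20 mm, with round steel end caps of 20 mm diameter, lying on the bench. Origin on its axis at mid-length (10 mm above the bench as it lies); x along its length. Two or three of the three are there.
- fuse_2: New cartridge fuse, 76 mm long, 60 g: square white ceramic body 38 mm long and 20 x 20 mm, with round steel end caps of 20 mm diameter, lying on the bench. Origin on its axis at mid-length (10 mm above the bench as it lies); x along its length. Two or three of the three are there.
- fuse_3: New cartridge fuse, 76 mm long, 60 g: square white ceramic body 38 mm long and 20 x 20 mm, with round steel end caps of 20 mm diameter, lying on the bench. Origin on its axis at mid-length (10 mm above the bench as it lies); x along its length. Two or three of the three are there.
- old_fuse: Old fuse, of the same shape and size as the new ones; known by its place: at the start it sits in the middle clip (clip 2). Origin on its axis at mid-length; x along its length.
- tray: Fixed open steel tray, 95 (x) x 120 (y) x 22 mm high, walls and floor 3 mm. Origin: centre of its underside, on the bench.
- control_box: Fixed grey control box, 90 mm (x) by 180 mm (y) by 50 mm high, with the lock-out socket in its top at y = +42 mm and the switch on its top at y = -42 mm. Origin: centre of its underside, on the bench. (Between it and the tray stands a fixed green drawer cabinet, 220 mm high: world x 0.22 to 0.47, y -0.09 to 0.26; pass over or behind it.)
- socket (a point): Mouth of the lock-out socket: where the plug's origin is when fully in; z up, 50 mm above the bench. A sprung detent slide inside catches a ridge on the plug's shank: it takes about 5 to 15 N straight up to free the plug within the first 10 mm; the shank is clear after 30 mm.
- lockout_plug: Black lock-out plug, about 90 g: handle 26 x 26 mm and 40 mm tall, over a steel shank 16 x 14 mm, 28 mm long. Origin: centre of the handle's underside, where the shank begins; z points along the handle, so the handle's middle is at z = +20 mm. At the start it stands upright, fully in the socket.
- switch (a joint): Angle of the toggle lever, rad: near 0 off (leaning to the box's -x, toward the robot), 1.0 fully on (leaning to the box's +x). It turns about the box's y axis, 22 mm above the box's top, with light friction (about 1 N at the knob) and stays where it is left.
- switch_tip (a point): Centre of the round knob (26 mm diameter) at the lever's end, 80 mm from the hinge axis: at 0 it is 38 mm to -x of the hinge, at 1.0 it is about 38 mm to +x; about 142 mm above the bench at either end.
- tape: Bystander: yellow tape measure, 33 x 81 x 64 mm, loose, standing between the tray and the green cabinet. Origin: centre of its underside; y along its 81 mm.
Not all that is in view belongs to the job. What is shaped like the old_fuse but brown or pink is not meant.

How it is judged (in metres and radians):
On the way, in this order (a step that is already met when the one before it is completed fails the run):
1. old fuse in the tray and every new fuse home in a clip, the lock-out plug still in its socket (x of old_fuse in the frame of tray between -0.045 and 0.045 m and y of old_fuse in the frame of tray between -0.057 and 0.057 m and z of old_fuse in the frame of tray below 0.06 m and linear speed of old_fuse below 0.03 m/s and contact force between the fingers and old_fuse below 0.5 N and ((distance between fuse_1 and seat_1 below 0.009 m and z of fuse_1 in the frame of seat_1 below 0.004 m and angle between the x axis of fuse_1 and the x axis of seat_1, either way round below 0.1 rad) or (distance between fuse_1 and seat_2 below 0.009 m and z of fuse_1 in the frame of seat_2 below 0.004 m and angle between the x axis of fuse_1 and the x axis of seat_2, either way round below 0.1 rad) or (distance between fuse_1 and seat_3 below 0.009 m and z of fuse_1 in the frame of seat_3 below 0.004 m and angle between the x axis of fuse_1 and the x axis of seat_3, either way round below 0.1 rad)) and ((distance between fuse_2 and seat_1 below 0.009 m and z of fuse_2 in the frame of seat_1 below 0.004 m and angle between the x axis of fuse_2 and the x axis of seat_1, either way round below 0.1 rad) or (distance between fuse_2 and seat_2 below 0.009 m and z of fuse_2 in the frame of seat_2 below 0.004 m and angle between the x axis of fuse_2 and the x axis of seat_2, either way round below 0.1 rad) or (distance between fuse_2 and seat_3 below 0.009 m and z of fuse_2 in the frame of seat_3 below 0.004 m and angle between the x axis of fuse_2 and the x axis of seat_3, either way round below 0.1 rad)) and ((distance between fuse_3 and seat_1 below 0.009 m and z of fuse_3 in the frame of seat_1 below 0.004 m and angle between the x axis of fuse_3 and the x axis of seat_1, either way round below 0.1 rad) or (distance between fuse_3 and seat_2 below 0.009 m and z of fuse_3 in the frame of seat_2 below 0.004 m and angle between the x axis of fuse_3 and the x axis of seat_2, either way round below 0.1 rad) or (distance between fuse_3 and seat_3 below 0.009 m and z of fuse_3 in the frame of seat_3 below 0.004 m and angle between the x axis of fuse_3 and the x axis of seat_3, either way round below 0.1 rad)) and contact force between the fingers and fuse_1 below 0.5 N and contact force between the fingers and fuse_2 below 0.5 N and contact force between the fingers and fuse_3 below 0.5 N and distance between lockout_plug and socket below 0.008 m), for 0.2 s.
2. lock-out plug pulled and let go in the tray (x of lockout_plug in the frame of tray between -0.045 and 0.045 m and y of lockout_plug in the frame of tray between -0.057 and 0.057 m and z of lockout_plug in the frame of tray below 0.06 m and linear speed of lockout_plug below 0.03 m/s and contact force between the fingers and lockout_plug below 0.5 N), for 0.2 s.
3. switch thrown to on (value of joint switch above 0.85 rad), for 0.2 s.
At the end, for the whole second after the job is handed in: Each new fuse that is present lies in a clip of its own, within 9 mm of the seat point, no more than 4 mm above it and within 0.1 rad of its line; the old fuse and the lock-out plug rest inside the tray, let go; the switch is beyond 0.85 rad (all of step 2 and x of old_fuse in the frame of tray between -0.045 and 0.045 m and y of old_fuse in the frame of tray between -0.057 and 0.057 m and z of old_fuse in the frame of tray below 0.06 m and linear speed of old_fuse below 0.03 m/s and contact force between the fingers and old_fuse below 0.5 N and ((distance between fuse_1 and seat_1 below 0.009 m and z of fuse_1 in the frame of seat_1 below 0.004 m and angle between the x axis of fuse_1 and the x axis of seat_1, either way round below 0.1 rad) or (distance between fuse_1 and seat_2 below 0.009 m and z of fuse_1 in the frame of seat_2 below 0.004 m and angle between the x axis of fuse_1 and the x axis of seat_2, either way round below 0.1 rad) or (distance between fuse_1 and seat_3 below 0.009 m and z of fuse_1 in the frame of seat_3 below 0.004 m and angle between the x axis of fuse_1 and the x axis of seat_3, either way round below 0.1 rad)) and ((distance between fuse_2 and seat_1 below 0.009 m and z of fuse_2 in the frame of seat_1 below 0.004 m and angle between the x axis of fuse_2 and the x axis of seat_1, either way round below 0.1 rad) or (distance between fuse_2 and seat_2 below 0.009 m and z of fuse_2 in the frame of seat_2 below 0.004 m and angle between the x axis of fuse_2 and the x axis of seat_2, either way round below 0.1 rad) or (distance between fuse_2 and seat_3 below 0.009 m and z of fuse_2 in the frame of seat_3 below 0.004 m and angle between the x axis of fuse_2 and the x axis of seat_3, either way round below 0.1 rad)) and ((distance between fuse_3 and seat_1 below 0.009 m and z of fuse_3 in the frame of seat_1 below 0.004 m and angle between the x axis of fuse_3 and the x axis of seat_1, either way round below 0.1 rad) or (distance between fuse_3 and seat_2 below 0.009 m and z of fuse_3 in the frame of seat_2 below 0.004 m and angle between the x axis of fuse_3 and the x axis of seat_2, either way round below 0.1 rad) or (distance between fuse_3 and seat_3 below 0.009 m and z of fuse_3 in the frame of seat_3 below 0.004 m and angle between the x axis of fuse_3 and the x axis of seat_3, either way round below 0.1 rad)) and contact force between the fingers and fuse_1 below 0.5 N and contact force between the fingers and fuse_2 below 0.5 N and contact force between the fingers and fuse_3 below 0.5 N and value of joint switch above 0.85 rad); the robot touches nothing.
It fails at once if the switch is thrown while the lock-out plug is in its socket (value of joint switch above 0.5 rad and distance between lockout_plug and socket below 0.008 m).
It fails at once if the tape measure is shoved about (distance of tape from where it was at the start of the episode above 0.04 m).
Of fuse_1, fuse_2, fuse_3 only 2 to 3 are there at a start; the rules pass over those that are not, and their reading is None.
At some moment in a run one of fuse_1, fuse_2, fuse_3 may be knocked a few centimetres aside while the robot is not near it.
Once in a run the grip may slacken for a moment while it holds something.
It also fails if it takes over 210 s, if anything falls off the work surface, if the arm or the gripper's body presses on something with over 40 N, if the wrist force passes 120 N, or if a joint passes its speed limit or range.

### The arm

A 6-joint arm with a two-finger parallel gripper is mounted at the origin on a cart in front of the work surface, level with it; the furniture and walls round the work are solid. World frame = base frame: x ahead of the robot, y to its left, z up, the work surface at z = 0. Lengths are in mm, angles in rad, forces in N, time in s.
With the tool pointing down it reaches from about 300 to 775 mm from the base axis. Payload 14.6 kg.
Tool frame: the origin (TCP) lies at the very end of the fingers, on their centre line; the grasp point (between the pads) lies 19 mm behind it; z points along the fingers, y is the line along which they close (so a half turn about z gives the same grasp; the last joint's range is limited). The gripper opens to 94 mm and grips with 3 to 60 N. Pads are 16 mm wide; open, the fingers measure 119 mm over their backs; the gripper's body (75 mm by 177 mm) begins 78 mm behind the grasp point.
Start: joints at [1.144, 0.3, 1.521, -0, 1.321, -0.067], TCP at [193.645, 514.773, 171.746] pointing down, gripper open.
Joint ranges: [-3.03, 3.03], [-0.79, 2.21], [0.23, 2.52], [-1.04, 4.18], [0, 3.07], [-2.55, 2.55]. Speed limits (rad/s): [2.22, 2.22, 2.57, 3.14, 3.14, 3.14].

### API

Orientations are given as [roll, pitch, yaw] about the fixed x, y, z axes, in that order (R = Rz(yaw) Ry(pitch) Rx(roll)).
In Python, from cell import manip gives the robot as it stands.
- The arm moves only by the tool servo_tool, never from a script. Its argument "motion" is a list that holds one entry, the list of rows, each a list of 7 numbers: the shift along the world's x, y, z as a fraction of full scale, then the turn, a rotation vector about the world's x, y, z as a fraction of full scale, then the closure, from 0 (fully open) to 1 (shut). In form: [[[x, y, z, rx, ry, rz, gripper], ...]]. A call has 1 to 10 rows; each row is the pose to reach, as a shift and turn from the pose commanded when the call began, turning the shorter way round; what a row does not reach only later rows make up. Full scale, the value 1, is 0.5 m for a shift and pi rad for a turn. A row lasts 1/10 s, in which the tool goes at most 50 mm and 8.59 degrees, less where a joint would pass 70% of its speed; a pose out of reach is approached as far as the arm can. A call with a number of a shift or a turn outside -1 to 1 is refused whole. A call with a gripper value outside its range is refused whole. The fingers move at their own pace and stop on an object; "newtons" is the grip in N (left out, the last holds). Time passes only in rows, so rows that repeat a pose let the fingers close. It gives the time, the measured TCP pose, the force, the opening and the grip force at its end, in the units of the state.
- manip.read_state(): the state, without advancing time (a new reading comes with each control period).
- manip.camera(name): name is "scene" or "top" or "wrist"; returns a dict with "frame" (420x560x3 uint8, red, green, blue), "range_z" (420x560 float32, mm along the optical axis (not along the pixel's ray), 0 where there is no reading), "vfov" (degrees; the focal length in pixels is half the picture's height over the tangent of half this angle, whatever the lens; pixels are square), "cx", "cy" (the principal point, pixels), "cam_to_world" (4x4, takes a point from camera to world coordinates). Camera axes: x right, y down, z forward; pixel columns grow to the right and rows downward; lengths in mm; the calibration is good to about 2 mm. A picture is of the moment at which its call begins.
- manip.sign_off(): hands the job in; it is judged then, once.
The state is a dict: "clock": time; "joints": joint angles; "qd": joint speeds; "effort": joint torques, N m; "eef_pos": TCP position; "eef_rot": TCP orientation; "wrist_force": force on the tool from outside, world axes, zero at the start; "moment": the same for the moment, N m; "finger_gap": finger opening in mm; "finger_force": force on a finger pad.
Only numpy, scipy, OpenCV 4.12 (cv2) and the standard library are available. Lean on these libraries where they do the work, as an engineer would, in place of code of your own. Each camera call takes 0.05 s, during which the arm holds its last target. There are 200 camera calls.

## Working session

There is one attempt and no reset: what is moved stays moved. The work goes in short steps, Python scripts to look and compute and a tool call to move; the robot and the scene stay as the last step left them, time stands still between calls to the robot, and variables do not carry over. Pictures are saved under pics/ and viewed, at most 14 in all, crops included, and the job is handed in when it is done.

Besides the shell and the picture viewer there is one more tool, called after "Request:" by a JSON object that holds its "api" and its "payload". servo_tool: Moves the arm, as the interface text tells. Its arguments: {"type":"object","properties":{"motion":{"type":"array"},"newtons":{"type":"number"}},"required":["motion"]}

```bash
mkdir -p pics; cat > h.py <<'E'
import numpy as np, cv2
from cell import manip
def cam(n):
    c=manip.camera(n); f=210/np.tan(np.radians(c["vfov"])/2)
    z=c["range_z"].astype(float); v,u=np.mgrid[:420,:560]
    P=np.stack([(u-c["cx"])/f*z,(v-c["cy"])/f*z,z,np.ones_like(z)],-1)@np.array(c["cam_to_world"]).T
    return c["frame"],P[...,:3],z
def save(n,img): cv2.imwrite(f"pics/{n}.png",img[...,::-1])
def st():
    s=manip.read_state(); print({k:np.round(s[k],3).tolist() for k in ["clock","eef_pos","eef_rot","wrist_force","finger_gap","finger_force","joints"]})
E
python3 - <<'E'
from h import *
st()
for n in ["scene","top","wrist"]:
    f,P,z=cam(n); save(n+"0",f); np.savez(n+"0",f=f,P=P,z=z)
a=cv2.imread("pics/scene0.png");b=cv2.imread("pics/top0.png")
E
```

```text
{'clock': 0.0, 'eef_pos': [193.531, 514.5, 171.2], 'eef_rot': [-3.14, -0.0, 2.782], 'wrist_force': [0.147, 0.364, 0.731], 'finger_gap': 93.736, 'finger_force': 0.0, 'joints': [1.144, 0.3, 1.522, 0.0, 1.321, -0.067]}
```

View pics/top0.png

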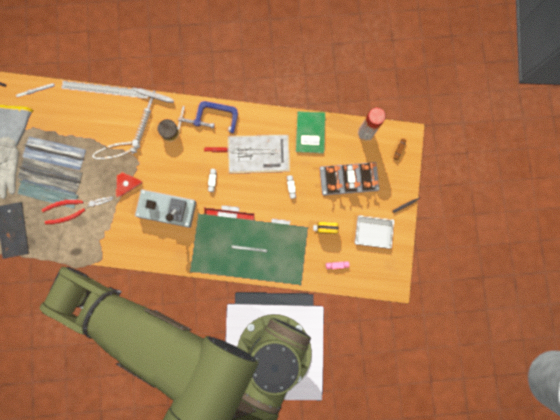

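View pics/scene0.png

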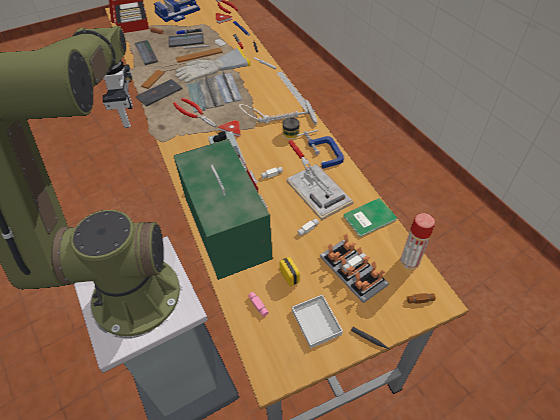

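```bash
python3 - <<'E'
from h import *
d=np.load("top0.npz");f,P,z=d["f"],d["P"],d["z"]
save("topc",cv2.resize(f[110:290,130:420],None,fx=2.75,fy=2.75,interpolation=cv2.INTER_CUBIC))
for n,u,v in [("f1",212,181),("f2",291,187),("w",281,222),("w2",228,212),("old",351,177),("trayc",375,233),("tape",326,228),("plug",178,206),("boxc",165,209),("sw",153,204),("bench",330,250),("binder",250,216)]:
    print(n,P[v,u].round(1))
E
```

```text
f1 [558.7 222.7  19.3]
f2 [547.5 -45.1   9.2]
w [ 253.3   15.1 1810.9]
w2 [446.9 158.8  90.3]
old [ 578.9 -242.6   58.1]
trayc [ 399.1 -334.6   -1.6]
tape [ 406.  -161.    63.3]
plug [464.1 323.4  72.3]
boxc [455.4 369.   52.1]
sw [465.3 399.   97.2]
bench [ 337.7 -182.3   -2.7]
binder [437.9  88.4  71.1]
```

View pics/topc.png

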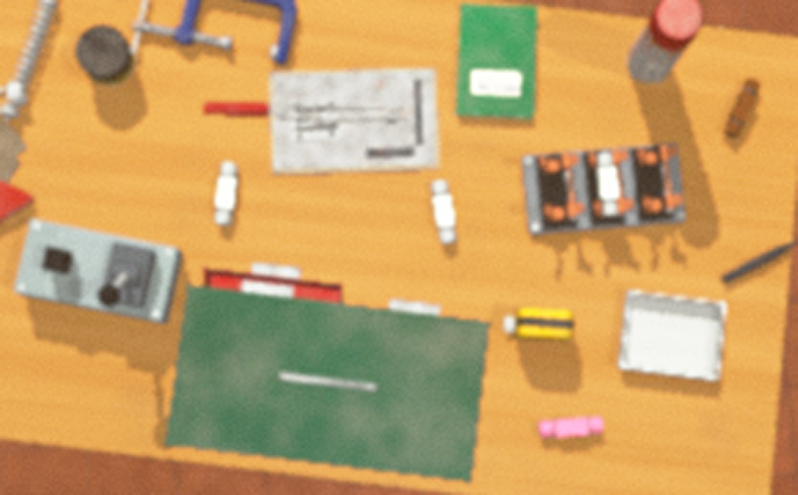

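```bash
python3 - <<'E'
from h import *
d=np.load("top0.npz");f,P,z=d["f"],d["P"],d["z"]
for vv in range(205,228,2):
  print(vv,[tuple(P[vv,u].round(0).astype(int)) for u in (225,232,276,281,286)])
hsv=cv2.cvtColor(f,cv2.COLOR_RGB2HSV)
def rect(n,u0,v0,u1,v1,z0,z1,white=False):
    p=P[v0:v1,u0:u1].reshape(-1,3); h=hsv[v0:v1,u0:u1].reshape(-1,3)
    m=(p[:,2]>z0)&(p[:,2]<z1)
    if white: m&=(h[:,1]<70)&(h[:,2]>130)
    r=cv2.minAreaRect(p[m][:,:2].astype(np.float32)); print(n,m.sum(),p[m].mean(0).round(1),[np.round(x,1) for x in r])
rect("f1",200,165,225,200,-10,40,True)
rect("f2",280,172,302,202,-10,40,True)
rect("old",343,163,359,192,40,75,True)
rect("tray",350,210,400,255,12,40)
rect("box",130,185,200,230,40,58)
rect("plug",143,198,158,212,78,110)
rect("knob",160,207,178,226,110,160)
rect("tape",310,218,342,240,45,85)
rect("board",315,155,385,200,5,20)
rect("w3",270,214,295,230,-10,40)
E
```

```text
205 [(np.int64(481), np.int64(177), np.int64(0)), (np.int64(482), np.int64(154), np.int64(-8)), (np.int64(486), np.int64(4), np.int64(-4)), (np.int64(485), np.int64(-13), np.int64(5)), (np.int64(486), np.int64(-30), np.int64(0))]
207 [(np.int64(460), np.int64(167), np.int64(112)), (np.int64(461), np.int64(145), np.int64(108)), (np.int64(479), np.int64(4), np.int64(-1)), (np.int64(478), np.int64(-13), np.int64(7)), (np.int64(479), np.int64(-30), np.int64(4))]
209 [(np.int64(454), np.int64(167), np.int64(109)), (np.int64(455), np.int64(145), np.int64(109)), (np.int64(472), np.int64(4), np.int64(0)), (np.int64(472), np.int64(-13), np.int64(-1)), (np.int64(472), np.int64(-30), np.int64(5))]
211 [(np.int64(448), np.int64(167), np.int64(106)), (np.int64(445), np.int64(142), np.int64(139)), (np.int64(466), np.int64(4), np.int64(-7)), (np.int64(466), np.int64(-13), np.int64(-3)), (np.int64(466), np.int64(-30), np.int64(3))]
213 [(np.int64(433), np.int64(160), np.int64(188)), (np.int64(445), np.int64(147), np.int64(77)), (np.int64(458), np.int64(3), np.int64(-1)), (np.int64(458), np.int64(-13
[... 1954 characters left out ...]
), array([36.1, 72.1]), np.float64(80.0)]
tray 159 [ 402.8 -329.7   19.7] [array([ 414.7, -335.4]), array([142. , 127.1]), np.float64(89.9)]
box 1003 [460.7 378.7  48.7] [array([459.9, 370.9]), array([182.2,  90.4]), np.float64(80.3)]
plug 74 [466.2 410.3  88.8] [array([466.4, 411.6]), array([27.3, 26.1]), np.float64(80.2)]
knob 63 [421.1 333.4 147.1] [array([423.5, 335.2]), array([29.6, 23.3]), np.float64(16.2)]
tape 206 [ 409.2 -167.8   60.3] [array([ 409.5, -168.8]), array([66.9, 32.5]), np.float64(88.3)]
board 1071 [ 580.  -242.3   12.4] [array([ 588.8, -244.2]), array([153.7, 236.3]), np.float64(1.6)]
w3 168 [444.  -22.1  -0.8] [array([438.7, -17.4]), array([35., 82.]), np.float64(0.5)]
```

Request:
{"api": "servo_tool", "payload": {"motion": [[[0.1, -0.1, 0.2, 0, 0, 0, 0], [0.7, -0.578, 0.256, 0, 0, 0, 0], [0.7, -0.578, 0.256, 0, 0, 0.06, 0], [0.7, -0.578, 0.256, 0, 0, 0.06, 0], [0.7, -0.578, 0.256, 0, 0, 0.06, 0], [0.7, -0.578, 0.256, 0, 0, 0.06, 0], [0.7, -0.578, 0.256, 0, 0, 0.06, 0], [0.7, -0.578, 0.256, 0, 0, 0.06, 0], [0.7, -0.578, 0.256, 0, 0, 0.06, 0], [0.7, -0.578, 0.256, 0, 0, 0.06, 0]]]}}

```text
clock: 1.15
eef_pos: [545.3, 223.6, 300.0]
eef_rot: [-3.141, -0.0, 2.969]
wrist_force: [-1.0, 0.9, -0.3]
finger_gap: 94.0
finger_force: 0.0
```

Request:
{"api": "servo_tool", "payload": {"motion": [[[0, 0, 0, 0, 0, 0, 0], [0, 0, 0, 0, 0, 0, 0], [0, 0, 0, 0, 0, 0, 0], [0, 0, 0, 0, 0, 0, 0]]]}}

```text
clock: 1.55
eef_pos: [542.9, 226.7, 299.8]
eef_rot: [3.142, -0.0, 2.972]
wrist_force: [0.4, -0.7, -0.5]
finger_gap: 94.2
finger_force: 0.0
```

```bash
python3 - <<'E'
from h import *
st()
f,P,z=cam("wrist"); save("w1",f); np.savez("w1",f=f,P=P,z=z)
f2,P2,z2=cam("top"); save("top1",f2); np.savez("top1",f=f2,P=P2,z=z2)
save("c1",np.hstack([cv2.resize(f,None,fx=.71,fy=.71),cv2.resize(f2,None,fx=.71,fy=.71)]))
E
```

```text
{'clock': 1.55, 'eef_pos': [542.862, 226.689, 299.784], 'eef_rot': [3.142, -0.0, 2.972], 'wrist_force': [0.35, -0.675, -0.527], 'finger_gap': 94.22, 'finger_force': 0.0, 'joints': [0.333, 0.332, 1.188, 0.0, 1.622, -1.068]}
```

View pics/c1.png

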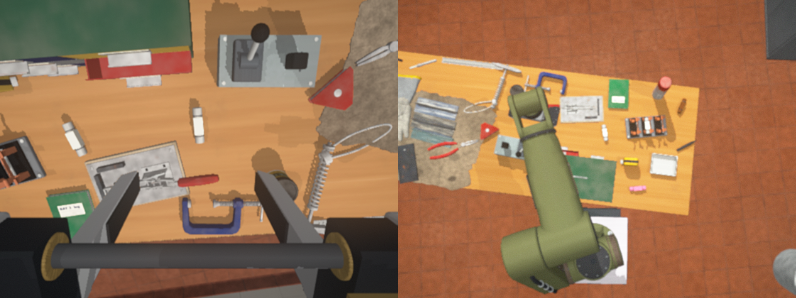

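```bash
cat >> h.py <<'E'
def fuse(f,P,x,y,z0=3,z1=30,r=55):
    hsv=cv2.cvtColor(f,cv2.COLOR_RGB2HSV)
    m=(np.hypot(P[...,0]-x,P[...,1]-y)<r)&(hsv[...,1]<75)&(hsv[...,2]>110)&(P[...,2]>z0)&(P[...,2]<z1)
    n,l,s,c=cv2.connectedComponentsWithStats(m.astype(np.uint8))
    k=1+np.argmax(s[1:,4]); m=l==k; p=P[m]
    r=cv2.minAreaRect(p[:,:2].astype(np.float32)); (w,h),a=r[1],r[2]
    a=a if w>h else a-90
    print("fuse",m.sum(),p.mean(0).round(1),"rect",np.round(r[0],1),np.round(r[1],1),"long ang deg",round(a,1))
    return m
E
python3 - <<'E'
from h import *
d=np.load("w1.npz");f,P,z=d["f"],d["P"],d["z"]
fuse(f,P,563,226);fuse(f,P,550,-46)
def rect(n,x,y,r,z0,z1):
    m=(np.hypot(P[...,0]-x,P[...,1]-y)<r)&(P[...,2]>z0)&(P[...,2]<z1)&(z>0); p=P[m]
    q=cv2.minAreaRect(p[:,:2].astype(np.float32)); print(n,m.sum(),p.mean(0).round(1),[np.round(t,1) for t in q])
rect("plug",466,411,30,84,97); rect("knob",422,334,35,125,165); rect("box",460,371,120,46,54)
E
```

```text
fuse 658 [562.3 225.8  19.8] rect [563.6 225.7] [19.9 75.6] long ang deg -4.8
fuse 780 [547.8 -40.4  18.2] rect [549.  -43.1] [75.7 21.1] long ang deg 10.5
plug 536 [467.9 412.8  90.4] [array([467.9, 413.7]), array([26.1, 26. ]), np.float64(80.3)]
knob 635 [422.5 335.1 152.4] [array([421.1, 336.9]), array([25.1, 25.1]), np.float64(35.5)]
box 6709 [462.3 382.2  50.9] [array([460.7, 373.3]), array([180.8,  88.5]), np.float64(80.3)]
```

Request:
{"api": "servo_tool", "payload": {"motion": [[[0.041, -0.002, -0.1, 0, 0, 0.027, 0.4], [0.041, -0.002, -0.2, 0, 0, 0.027, 0.4], [0.041, -0.002, -0.3, 0, 0, 0.027, 0.4], [0.041, -0.002, -0.4, 0, 0, 0.027, 0.4], [0.041, -0.002, -0.48, 0, 0, 0.027, 0.4], [0.041, -0.002, -0.54, 0, 0, 0.027, 0.4], [0.041, -0.002, -0.57, 0, 0, 0.027, 0.4], [0.041, -0.002, -0.585, 0, 0, 0.027, 0.4], [0.041, -0.002, -0.593, 0, 0, 0.027, 0.4], [0.041, -0.002, -0.593, 0, 0, 0.027, 0.4]]]}}

```text
clock: 2.65
eef_pos: [564.7, 225.1, 4.2]
eef_rot: [3.141, 0.001, 3.055]
wrist_force: [0.3, 0.8, 0.4]
finger_gap: 56.6
finger_force: 0.0
```

Request:
{"api": "servo_tool", "payload": {"motion": [[[0, 0, 0, 0, 0, 0, 0.9], [0, 0, 0, 0, 0, 0, 0.9], [0, 0, 0, 0, 0, 0, 0.9], [0, 0, 0, 0, 0, 0, 0.9], [0, 0, 0, 0, 0, 0, 0.9], [0, 0, 0, 0, 0, 0, 0.9], [0, 0, 0, 0, 0, 0, 0.9]]], "newtons": 40}}

```text
clock: 3.35
eef_pos: [564.1, 224.8, 3.2]
eef_rot: [-3.142, -0.0, 3.055]
wrist_force: [-1.1, -0.5, -0.8]
finger_gap: 9.9
finger_force: 0.0
```

Request:
{"api": "servo_tool", "payload": {"motion": [[[0, 0, 0.1, 0, 0, 0, 0.6], [0, 0, 0.2, 0, 0, 0, 0.4], [0, 0, 0.3, 0, 0, 0, 0.4], [-0.02, 0, 0.4, 0, 0, 0, 0.4], [-0.02, 0, 0.4, 0, 0, 0, 0.4], [-0.02, 0, 0.4, 0, 0, 0, 0.4]]]}}

```text
clock: 3.95
eef_pos: [554.3, 224.9, 204.2]
eef_rot: [3.141, 0.002, 3.055]
wrist_force: [0.1, -0.8, -0.5]
finger_gap: 53.7
finger_force: 0.0
```

```bash
python3 - <<'E'
from h import *
st()
f,P,z=cam("wrist"); save("w2",f); np.savez("w2",f=f,P=P,z=z)
fuse(f,P,563,226,r=120)
E
```

```text
{'clock': 3.95, 'eef_pos': [554.343, 224.894, 204.153], 'eef_rot': [3.141, 0.002, 3.055], 'wrist_force': [0.149, -0.777, -0.513], 'finger_gap': 53.665, 'finger_force': 0.0, 'joints': [0.324, 0.386, 1.331, -0.0, 1.422, -1.16]}
fuse 1829 [618.3 149.3  20.1] rect [632.6 143.3] [82.4 61.5] long ang deg 3.4
```

View pics/w2.png

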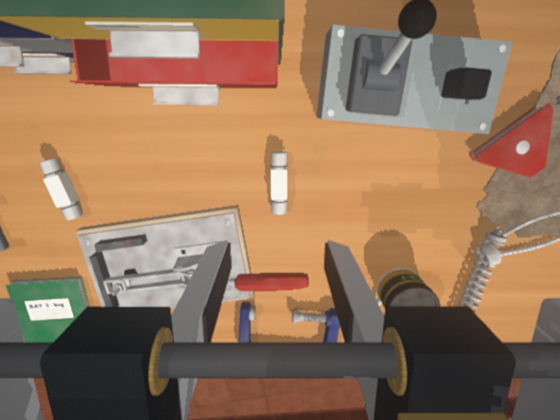

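```bash
python3 - <<'E'
from h import *
d=np.load("w2.npz");f,P,z=d["f"],d["P"],d["z"]
print(P[183,279],P[160,279],P[205,279],P[80,465],P[245,240],P[245,335])
fuse(f,P,*P[183,279,:2],r=45)
E
```

```text
[563.02236876 226.00269326  20.55167848] [535.22353566 228.34021907  20.71989198] [591.0301119  223.65373569  19.29629868] [465.41650046 404.8500044   89.22315164] [640.45616905 169.28095739  18.3191367 ] [548.13010137 256.8410551  246.99509242]
fuse 971 [562.2 225.6  19.9] rect [563.9 225.9] [19.5 75.9] long ang deg -5.2
```

```bash
python3 - <<'E'
from h import *
for n in ("w1","w2"):
    d=np.load(n+".npz");f,P,z=d["f"],d["P"],d["z"]
    c=(z>0)&(P[...,2]>180 if n=="w2" else P[...,2]>260)
    for s in (slice(0,280),slice(280,560)):
        m=c.copy(); m[:, :s.start]=0; m[:, s.stop:]=0; m[:230]=0
        p=P[m]; i=np.argsort(p[:,2])[:60]; print(n,m.sum(),"lowest",p[i].mean(0).round(1),p[i].min(0).round(1),p[i].max(0).round(1))
        for v in (245,260,280): 
            u=np.where(m[v])[0]; 
            if len(u): print(v,u.min(),u.max(),P[v,u[len(u)//2]].round(1),z[v,u[len(u)//2]])
E
```

```text
w1 24061 lowest [532.4 179.8 336.1] [525.4 174.6 334. ] [543.  181.3 337.7]
245 172 195 [525.6 177.2 342.3] 185.5708465576172
260 160 196 [525.7 179.4 361.5] 167.0724639892578
280 144 191 [526.5 180.1 380.3] 149.28439331054688
w1 24418 lowest [548.8 274.1 336.1] [542.2 271.5 333.7] [559.3 279.4 337.9]
245 360 383 [542.5 279.  343.4] 184.38714599609375
260 359 395 [542.1 276.5 361.9] 166.63897705078125
280 364 411 [542.1 275.8 381.5] 147.90762329101562
w2 25973 lowest [548.3 196.9 241.2] [542.3 193.2 238.1] [559.8 198.4 243. ]
245 210 230 [542.6 194.  247.4] 184.8145751953125
260 200 231 [543.1 194.8 265. ] 168.06849670410156
280 189 227 [542.8 194.8 285.3] 148.51821899414062
w2 26354 lowest [553. 253. 241.] [547.7 250.9 238.5] [565.1 258.2 243.1]
245 325 346 [548.8 257.6 245.6] 186.77597045898438
260 324 355 [548.3 256.3 265.2] 167.90313720703125
280 329 366 [548.2 256.3 285.1] 148.80018615722656
```

Request:
{"api": "servo_tool", "payload": {"motion": [[[0.019, 0.002, -0.1, 0, 0, -0.002, 0.4], [0.019, 0.002, -0.2, 0, 0, -0.002, 0.4], [0.019, 0.002, -0.3, 0, 0, -0.002, 0.4], [0.019, 0.002, -0.36, 0, 0, -0.002, 0.4], [0.019, 0.002, -0.39, 0, 0, -0.002, 0.4], [0.019, 0.002, -0.41, 0, 0, -0.002, 0.4], [0.019, 0.002, -0.43, 0, 0, -0.002, 0.4], [0.019, 0.002, -0.44, 0, 0, -0.002, 0.4], [0.019, 0.002, -0.448, 0, 0, -0.002, 0.4], [0.019, 0.002, -0.448, 0, 0, -0.002, 0.4]]]}}

```text
clock: 5.0
eef_pos: [563.8, 225.8, -20.5]
eef_rot: [3.141, 0.0, 3.049]
wrist_force: [-0.7, 0.1, -1.2]
finger_gap: 56.7
finger_force: 0.0
```

```bash
python3 - <<'E'
from h import *
st()
f,P,z=cam("wrist"); save("w3",f)
for s in (slice(150,280),slice(280,410)):
    q=P[200:330,s]; m=(z[200:330,s]<200)&(z[200:330,s]>0); p=q[m]; i=np.argsort(p[:,2])[:60]; print(p[i].mean(0).round(1),p[i,2].min().round(1))
fuse(f,P,564,226,r=45)
E
```

```text
{'clock': 5.0, 'eef_pos': [563.816, 225.826, -20.545], 'eef_rot': [3.141, 0.0, 3.049], 'wrist_force': [-0.686, 0.092, -1.161], 'finger_gap': 56.702, 'finger_force': 0.0, 'joints': [0.321, 0.639, 1.507, -0.0, 0.995, -1.157]}
[531.6 183.7   1.3] 1.0
[539.7 272.1   1.3] 1.0
fuse 4266 [559.8 225.9  19.7] rect [564.2 225.5] [20.  76.4] long ang deg -4.5
```

Request:
{"api": "servo_tool", "payload": {"motion": [[[0, 0, -0.01, 0, 0, 0, 0.4], [0, 0, -0.02, 0, 0, 0, 0.4], [0, 0, -0.02, 0, 0, 0, 0.9], [0, 0, -0.02, 0, 0, 0, 0.9], [0, 0, -0.02, 0, 0, 0, 0.9], [0, 0, -0.02, 0, 0, 0, 0.9], [0, 0, -0.02, 0, 0, 0, 0.9], [0, 0, -0.02, 0, 0, 0, 0.9]]], "newtons": 40}}

```text
clock: 5.85
eef_pos: [563.7, 225.8, -30.6]
eef_rot: [3.141, 0.0, 3.049]
wrist_force: [-0.6, 0.6, 0.5]
finger_gap: 19.9
finger_force: 40.0
```

Request:
{"api": "servo_tool", "payload": {"motion": [[[0, 0, 0.1, 0, 0, 0, 0.9], [0, 0, 0.2, 0, 0, 0, 0.9], [0, -0.1, 0.3, 0, 0, -0.026, 0.9], [0, -0.2, 0.4, 0, 0, -0.026, 0.9], [0, -0.76, 0.52, 0, 0, -0.026, 0.9], [0, -0.76, 0.52, 0, 0, -0.026, 0.9], [0, -0.76, 0.52, 0, 0, -0.026, 0.9], [0, -0.76, 0.52, 0, 0, -0.026, 0.9], [0, -0.76, 0.52, 0, 0, -0.026, 0.9], [0, -0.76, 0.52, 0, 0, -0.026, 0.9]]]}}

```text
clock: 6.85
eef_pos: [563.2, -135.1, 223.9]
eef_rot: [-3.142, 0.0, 2.967]
wrist_force: [1.0, -0.2, -0.4]
finger_gap: 19.6
finger_force: 40.0
```

Request:
{"api": "servo_tool", "payload": {"motion": [[[0, 0, 0, 0, 0, 0, 0.9], [0, 0, 0, 0, 0, 0, 0.9], [0, 0, 0, 0, 0, 0, 0.9]]]}}

```text
clock: 7.15
eef_pos: [563.5, -132.1, 222.7]
eef_rot: [3.141, -0.001, 2.968]
wrist_force: [-0.6, -1.1, -1.2]
finger_gap: 20.1
finger_force: 40.0
```

```bash
python3 - <<'E'
from h import *
st()
f,P,z=cam("wrist"); save("w4",f); np.savez("w4",f=f,P=P,z=z)
fuse(f,P,549,-43);fuse(f,P,581,-242,50,70)
E
```

```text
{'clock': 7.15, 'eef_pos': [563.508, -132.147, 222.666], 'eef_rot': [3.141, -0.001, 2.968], 'wrist_force': [-0.6, -1.095, -1.219], 'finger_gap': 20.111, 'finger_force': 39.974, 'joints': [-0.294, 0.333, 1.36, 0.0, 1.45, -1.691]}
fuse 1025 [547.6 -45.1  19.4] rect [548.9 -43.9] [76. 20.] long ang deg 10.1
fuse 1015 [ 581.5 -240.8   55.9] rect [ 582.9 -241.4] [75.6 20.6] long ang deg 6.8
```

View pics/w4.png

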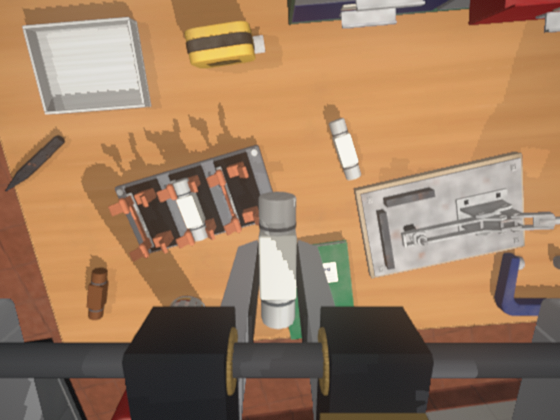

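```bash
python3 - <<'E'
from h import *
d=np.load("w4.npz");f,P,z=d["f"],d["P"],d["z"]
hsv=cv2.cvtColor(f,cv2.COLOR_RGB2HSV)
def rect(n,x,y,r,z0,z1,extra=True):
    m=(np.hypot(P[...,0]-x,P[...,1]-y)<r)&(P[...,2]>z0)&(P[...,2]<z1)&(z>0)&extra
    m=m.copy(); m[:, :]=cv2.morphologyEx(m.astype(np.uint8),cv2.MORPH_OPEN,np.ones((2,2)))>0
    p=P[m]; q=cv2.minAreaRect(p[:,:2].astype(np.float32)); print(n,m.sum(),p.mean(0).round(1),[np.round(t,1) for t in q])
rect("board",581,-242,125,8,80); rect("plate",581,-242,125,9,15); rect("tray",402,-332,90,14,30); rect("tape",409,-168,60,45,80)
# held fuse
m=(z<260)&(z>0)&(hsv[...,1]<60)&(hsv[...,2]>100); m[:190]=0;m[330:]=0;m[:,:255]=0;m[:,300:]=0
p=P[m]; print(len(p), p[:,:3].min(0),p.max(0)); q=cv2.minAreaRect(p[:,:2].astype(np.float32)); print(q)
for v in range(195,325,12): print(v,P[v,278].round(1), end=' ')
E
```

```text
board 10855 [ 579.  -239.7   32.2] [array([ 583.6, -232.7]), array([130.5, 276.9]), np.float64(16.4)]
plate 2389 [ 567.5 -228.4   18.8] [array([ 568.3, -223. ]), array([106.5, 249.6]), np.float64(16.4)]
tray 1821 [ 397.3 -329.6   20.6] [array([ 414.3, -254.4]), array([287.8,  98.5]), np.float64(82.4)]
tape 2419 [ 413.3 -165.1   62.2] [array([ 440.4, -166. ]), array([98.2, 79.9]), np.float64(9.8)]
4733 [ 525.45977421 -147.66769506  257.48795018] [ 602.61452236 -117.07413501  282.21460115]
((563.9556274414062, -132.77783203125), (24.85698127746582, 76.33966827392578), 79.26366424560547)
195 [ 526.9 -125.7  265.5] 207 [ 530.5 -126.3  275.1] 219 [ 537.3 -127.5  273.7] 231 [ 543.3 -128.6  274.7] 243 [ 549.6 -129.7  275.4] 255 [ 556.9 -130.9  274. ] 267 [ 563.8 -132.1  273.9] 279 [ 570.6 -133.3  274.4] 291 [ 577.9 -134.6  274.3] 303 [ 585.3 -135.9  274.1] 315 [ 592.4 -137.1  274.7]
```

```bash
python3 - <<'E'
from h import *
d=np.load("w4.npz");f,P,z=d["f"],d["P"],d["z"]
hsv=cv2.cvtColor(f,cv2.COLOR_RGB2HSV)
near=(np.hypot(P[...,0]-582,P[...,1]+242)<140)&(z>0)
cop=near&(hsv[...,1]>110)&((hsv[...,0]<14)|(hsv[...,0]>172))&(P[...,2]>25)&(P[...,2]<75)
n,l,s,c=cv2.connectedComponentsWithStats(cop.astype(np.uint8))
def B(p,yaw,o=(582.9,-241.4)):
    e=np.array([np.cos(yaw),np.sin(yaw)]);q=p[:,:2]-o;return np.c_[q@e,q@np.array([-e[1],e[0]]),p[:,2]]
yaw=np.radians(6.8)
for k in range(1,n):
    if s[k,4]>25:
        b=B(P[l==k],yaw); print(s[k,4],c[k].round(0),b.mean(0).round(1),np.percentile(b,5,0).round(1),np.percentile(b,95,0).round(1))
# grey plate: edges
g=near&(hsv[...,1]<60)&(P[...,2]>7)&(P[...,2]<16); g=cv2.erode(g.astype(np.uint8),np.ones((2,2)))>0
p=P[g]; q=cv2.minAreaRect(p[:,:2].astype(np.float32)); print(g.sum(),q)
b=B(p,yaw); print(np.percentile(b,[1,99],0).round(1))
m=(np.hypot(P[...,0]-402,P[...,1]+332)<95)&(hsv[...,1]<60)&(P[...,2]>16)&(P[...,2]<26)
n,l,s,c=cv2.connectedComponentsWithStats(m.astype(np.uint8));k=1+np.argmax(s[1:,4]);print("tray",s[k,4],cv2.minAreaRect(P[l==k][:,:2].astype(np.float32)))
E
```

```text
232 [237. 170.] [-29.1  68.7  48.6] [-34.   56.4  30.5] [-22.9  80.5  69. ]
464 [225. 201.] [ 1.4 44.2 56.3] [-33.4  36.9  32.4] [36.8 51.4 66.9]
131 [193. 183.] [-29.5  15.4  52.3] [-34.4  10.5  27.3] [-23.   20.9  69.3]
206 [167. 193.] [-28.4 -15.5  61.3] [-34.6 -22.6  57.4] [-21.7  -8.3  67.4]
225 [144. 197.] [-29.8 -49.2  45.1] [-34.8 -63.4  27.4] [-23.5 -39.4  68.9]
685 [132. 226.] [  0.1 -75.5  51.1] [-34.1 -82.1  29.7] [ 35.8 -68.1  66.6]
197 [251. 215.] [29.8 65.9 42.3] [25.8 56.  27.9] [36.9 75.1 64. ]
143 [210. 229.] [29.8 14.7 51.5] [25.5  8.7 27.5] [36.7 20.7 69.3]
189 [185. 239.] [ 31.2 -15.7  61.3] [ 24.4 -23.1  57.1] [37.9 -8.8 66.8]
240 [163. 240.] [ 29.4 -50.3  44. ] [ 25.1 -63.9  26.7] [ 36.2 -40.2  68.6]
1786 ((577.2901000976562, -249.815673828125), (183.17666625976562, 192.26687622070312), 55.706504821777344)
[[-46.5 -95.3  10.7]
 [ 37.4  95.8  15.2]]
tray 1619 ((403.4402770996094, -327.17034912109375), (121.59284210205078, 94.86511993408203), 84.2584457397461)
```

Request:
{"api": "servo_tool", "payload": {"motion": [[[0.024, -0.098, 0, 0, 0, 0.04, 0.9], [0.024, -0.098, -0.1, 0, 0, 0.093, 0.9], [0.024, -0.098, -0.2, 0, 0, 0.093, 0.9], [0.024, -0.098, -0.3, 0, 0, 0.093, 0.9], [0.024, -0.098, -0.34, 0, 0, 0.093, 0.9], [0.024, -0.098, -0.36, 0, 0, 0.093, 0.9], [0.024, -0.098, -0.36, 0, 0, 0.093, 0.9], [0.024, -0.098, -0.36, 0, 0, 0.093, 0.9]]]}}

```text
clock: 8.0
eef_pos: [576.5, -181.9, 44.6]
eef_rot: [-3.141, 0.002, -3.023]
wrist_force: [0.6, -0.2, -0.5]
finger_gap: 19.6
finger_force: 40.0
```

```bash
python3 - <<'E'
from h import *
st()
f,P,z=cam("wrist"); save("w5",f); np.savez("w5",f=f,P=P,z=z)
fuse(f,P,577,-182,70,110,70)
E
```

```text
{'clock': 8.0, 'eef_pos': [576.513, -181.929, 44.642], 'eef_rot': [-3.141, 0.002, -3.023], 'wrist_force': [0.643, -0.166, -0.48], 'finger_gap': 19.636, 'finger_force': 39.974, 'joints': [-0.366, 0.545, 1.485, -0.0, 1.11, -2.056]}
fuse 5699 [ 571.7 -183.    95.4] rect [ 576.5 -184.5] [42.4 77.2] long ang deg -8.2
```

Request:
{"api": "servo_tool", "payload": {"motion": [[[-0.001, 0, -0.015, 0, 0, 0, 0.9], [-0.001, 0, -0.025, 0, 0, 0, 0.9], [-0.001, 0, -0.035, 0, 0, 0, 0.9], [-0.001, 0, -0.045, 0, 0, 0, 0.9], [-0.001, 0, -0.055, 0, 0, 0, 0.9], [-0.001, 0, -0.062, 0, 0, 0, 0.9], [-0.001, 0, -0.069, 0, 0, 0, 0.9], [-0.001, 0, -0.074, 0, 0, 0, 0.9], [-0.001, 0, -0.076, 0, 0, 0, 0.9], [-0.001, 0, -0.076, 0, 0, 0, 0.9]]]}}

```text
clock: 9.05
eef_pos: [575.3, -182.3, 5.3]
eef_rot: [-3.141, 0.0, -3.024]
wrist_force: [2.1, 0.2, 2.3]
finger_gap: 19.5
finger_force: 40.0
```

Request:
{"api": "servo_tool", "payload": {"motion": [[[0, 0, -0.003, 0, 0, 0, 0.9], [0, 0, -0.003, 0, 0, 0, 0.9], [0, 0, 0, 0, 0, 0, 0.6], [0, 0, 0, 0, 0, 0, 0.55], [0, 0, 0, 0, 0, 0, 0.55], [0, 0, 0.1, 0, 0, 0, 0.55], [0, 0, 0.2, 0, 0, 0, 0.55], [0, 0, 0.3, 0, 0, 0, 0.55], [0.014, -0.119, 0.3, 0, 0, 0, 0.55], [0.014, -0.119, 0.3, 0, 0, 0, 0.55]]]}}

```text
clock: 10.05
eef_pos: [582.4, -245.0, 156.3]
eef_rot: [-3.14, 0.002, -3.025]
wrist_force: [-0.3, 0.4, -1.5]
finger_gap: 42.2
finger_force: 0.0
```

```bash
python3 - <<'E'
from h import *
st()
f,P,z=cam("wrist"); save("w6",f); np.savez("w6",f=f,P=P,z=z)
fuse(f,P,576,-182,50,70,42);fuse(f,P,583,-241,50,70,42);fuse(f,P,549,-44)
E
```

```text
{'clock': 10.05, 'eef_pos': [582.374, -244.992, 156.301], 'eef_rot': [-3.14, 0.002, -3.025], 'wrist_force': [-0.25, 0.392, -1.514], 'finger_gap': 42.182, 'finger_force': 0.0, 'joints': [-0.456, 0.494, 1.289, -0.001, 1.356, -2.143]}
fuse 1445 [ 574.3 -183.    56.2] rect [ 575.8 -182.6] [75.6 20.2] long ang deg 6.5
fuse 1442 [ 581.  -242.1   56.1] rect [ 583.  -241.9] [76.1 19.7] long ang deg 6.2
fuse 1663 [547.8 -47.6  18.1] rect [548.9 -44.6] [76.3 20.6] long ang deg 10.2
```

Request:
{"api": "servo_tool", "payload": {"motion": [[[0.001, 0, -0.1, 0, 0, 0, 0.55], [0.001, 0, -0.2, 0, 0, 0, 0.55], [0.001, 0, -0.26, 0, 0, 0, 0.55], [0.001, 0, -0.29, 0, 0, 0, 0.55], [0.001, 0, -0.302, 0, 0, 0, 0.55], [0.001, 0, -0.302, 0, 0, 0, 0.9], [0.001, 0, -0.302, 0, 0, 0, 0.9], [0.001, 0, -0.302, 0, 0, 0, 0.9], [0.001, 0, -0.302, 0, 0, 0, 0.9], [0.001, 0, -0.302, 0, 0, 0, 0.9]]], "newtons": 50}}

```text
clock: 11.1
eef_pos: [583.4, -241.9, 5.6]
eef_rot: [-3.141, 0.002, -3.024]
wrist_force: [-1.3, 1.9, 6.8]
finger_gap: 19.3
finger_force: 50.0
```

Request:
{"api": "servo_tool", "payload": {"motion": [[[0, 0, 0.01, 0, 0, 0, 0.9], [0, 0, 0.02, 0, 0, 0, 0.9], [0, 0, 0.03, 0, 0, 0, 0.9], [0, 0, 0.04, 0, 0, 0, 0.9], [0, 0, 0.06, 0, 0, 0, 0.9], [0, 0, 0.1, 0, 0, 0, 0.9], [0, 0, 0.18, 0, 0, 0, 0.9], [0, 0, 0.26, 0, 0, 0, 0.9], [0, 0, 0.26, 0, 0, 0, 0.9]]]}}

```text
clock: 12.0
eef_pos: [585.0, -242.9, 141.4]
eef_rot: [-3.136, 0.009, -3.024]
wrist_force: [0.3, 0.4, -1.3]
finger_gap: 19.4
finger_force: 50.0
```

Request:
{"api": "servo_tool", "payload": {"motion": [[[-0.08, -0.05, 0, 0, 0, -0.03, 0.9], [-0.365, -0.226, 0, 0, 0, -0.069, 0.9], [-0.365, -0.226, 0, 0, 0, -0.069, 0.9], [-0.365, -0.226, 0, 0, 0, -0.069, 0.9], [-0.365, -0.226, 0, 0, 0, -0.069, 0.9], [-0.365, -0.226, 0, 0, 0, -0.069, 0.9], [-0.365, -0.226, -0.1, 0, 0, -0.069, 0.9], [-0.365, -0.226, -0.1, 0, 0, -0.069, 0.9], [-0.365, -0.226, -0.1, 0, 0, -0.069, 0.9]]]}}

```text
clock: 12.9
eef_pos: [400.6, -354.1, 84.6]
eef_rot: [3.141, -0.001, 3.043]
wrist_force: [-0.4, -0.4, -0.5]
finger_gap: 19.5
finger_force: 50.0
```

```bash
python3 - <<'E'
from h import *
st()
f,P,z=cam("wrist"); save("w7",f); np.savez("w7",f=f,P=P,z=z)
hsv=cv2.cvtColor(f,cv2.COLOR_RGB2HSV)
m=(np.hypot(P[...,0]-402,P[...,1]+332)<95)&(hsv[...,1]<60)&(P[...,2]>16)&(P[...,2]<26)
n,l,s,c=cv2.connectedComponentsWithStats(m.astype(np.uint8));k=1+np.argmax(s[1:,4]);print("tray",s[k,4],cv2.minAreaRect(P[l==k][:,:2].astype(np.float32)))
E
```

```text
{'clock': 12.9, 'eef_pos': [400.639, -354.085, 84.591], 'eef_rot': [3.141, -0.001, 3.043], 'wrist_force': [-0.436, -0.41, -0.537], 'finger_gap': 19.476, 'finger_force': 49.999, 'joints': [-0.792, 0.356, 1.661, 0.0, 1.126, -2.265]}
tray 1970 ((403.3537292480469, -327.29119873046875), (119.97809600830078, 95.60687255859375), 84.24916076660156)
```

View pics/w7.png

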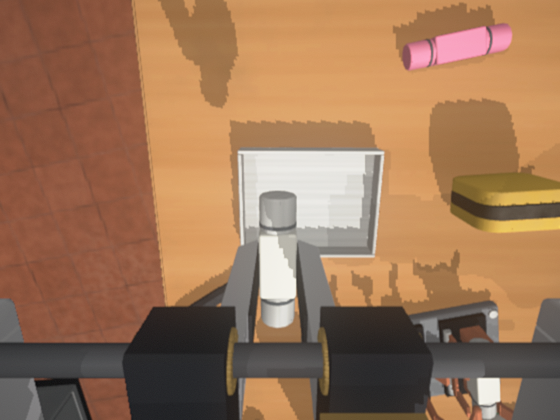

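Request:
{"api": "servo_tool", "payload": {"motion": [[[0, -0.001, -0.08, 0, 0, 0, 0.9], [0, -0.001, -0.15, 0, 0, 0, 0.9], [0, -0.001, -0.19, 0, 0, 0, 0.9], [0, -0.001, -0.21, 0, 0, 0, 0.9], [0, -0.001, -0.217, 0, 0, 0, 0.9], [0, -0.001, -0.217, 0, 0, 0, 0.66], [0, -0.001, -0.217, 0, 0, 0, 0.66], [0, -0.001, -0.14, 0, 0, 0, 0.66], [0, -0.001, 0, 0, 0, 0, 0.66], [0, -0.001, 0.1, 0, 0, 0, 0.66]]]}}

```text
clock: 13.95
eef_pos: [400.0, -355.1, 117.0]
eef_rot: [-3.141, 0.001, 3.043]
wrist_force: [0.1, 0.4, -1.2]
finger_gap: 31.9
finger_force: 0.0
```

Request:
{"api": "servo_tool", "payload": {"motion": [[[0, 0.1, 0.15, 0, 0, 0, 0.5], [0.1, 0.2, 0.2, 0, 0, 0, 0.4], [0.27, 0.4, 0.2, 0, 0, 0.0, 0.4], [0.27, 0.58, 0.2, 0, 0, 0.04, 0.4], [0.27, 0.58, 0.2, 0, 0, 0.088, 0.4], [0.27, 0.58, 0.2, 0, 0, 0.088, 0.4], [0.27, 0.58, 0.2, 0, 0, 0.088, 0.4], [0.27, 0.58, 0.2, 0, 0, 0.088, 0.4], [0.27, 0.58, 0.2, 0, 0, 0.088, 0.4]]]}}

```text
clock: 14.85
eef_pos: [535.5, -64.2, 215.1]
eef_rot: [-3.141, 0.001, -2.962]
wrist_force: [-0.5, -1.0, 0.5]
finger_gap: 56.6
finger_force: 0.0
```

```bash
python3 - <<'E'
from h import *
st()
f,P,z=cam("wrist"); save("w8",f); np.savez("w8",f=f,P=P,z=z)
fuse(f,P,549,-44,r=60); fuse(f,P,576,-182,50,70,42)
try: fuse(f,P,401,-355,16,30,42)
except Exception as e: print(e)
E
```

```text
{'clock': 14.85, 'eef_pos': [535.489, -64.166, 215.101], 'eef_rot': [-3.141, 0.001, -2.962], 'wrist_force': [-0.496, -1.034, 0.458], 'finger_gap': 56.554, 'finger_force': 0.0, 'joints': [-0.187, 0.245, 1.49, -0.0, 1.406, -1.938]}
fuse 937 [547.  -44.8  19.7] rect [548.6 -44.1] [76.1 19.8] long ang deg 10.3
fuse 1097 [ 574.3 -181.4   55.8] rect [ 576.2 -182. ] [76.4 20.1] long ang deg 6.1
fuse 923 [ 415.7 -354.2   22.6] rect [ 415.2 -356.8] [22.1 47. ] long ang deg -7.3
```

View pics/w8.png

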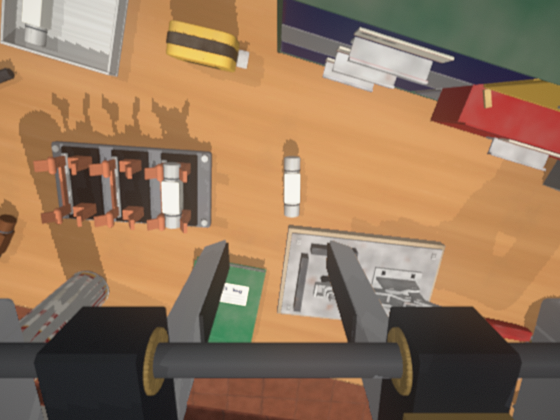

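Request:
{"api": "servo_tool", "payload": {"motion": [[[0.026, 0.04, -0.1, 0, 0, 0, 0.5], [0.026, 0.04, -0.2, 0, 0, 0, 0.5], [0.026, 0.04, -0.3, 0, 0, 0, 0.5], [0.026, 0.04, -0.38, 0, 0, 0, 0.5], [0.026, 0.04, -0.43, 0, 0, 0, 0.5], [0.026, 0.04, -0.46, 0, 0, 0, 0.5], [0.026, 0.04, -0.475, 0, 0, 0, 0.5], [0.026, 0.04, -0.485, 0, 0, 0, 0.5], [0.026, 0.04, -0.49, 0, 0, 0, 0.5], [0.026, 0.04, -0.49, 0, 0, 0, 0.5]]]}}

```text
clock: 15.9
eef_pos: [548.6, -45.3, -30.1]
eef_rot: [-3.141, 0.001, -2.964]
wrist_force: [-0.1, -0.6, 0.5]
finger_gap: 46.6
finger_force: 0.0
```

Request:
{"api": "servo_tool", "payload": {"motion": [[[0, 0, 0, 0, 0, 0, 0.9], [0, 0, 0, 0, 0, 0, 0.9], [0, 0, 0, 0, 0, 0, 0.9], [0, 0, 0, 0, 0, 0, 0.9], [0, 0, 0, 0, 0, 0, 0.9]]], "newtons": 40}}

```text
clock: 16.4
eef_pos: [548.3, -45.1, -30.6]
eef_rot: [-3.142, 0.0, -2.964]
wrist_force: [-0.4, 0.1, 2.4]
finger_gap: 19.7
finger_force: 40.0
```

Request:
{"api": "servo_tool", "payload": {"motion": [[[0, 0, 0.1, 0, 0, 0, 0.9], [0, 0, 0.2, 0, 0, 0, 0.9], [0.069, -0.393, 0.28, 0, 0, -0.02, 0.9], [0.069, -0.393, 0.28, 0, 0, -0.02, 0.9], [0.069, -0.393, 0.28, 0, 0, -0.02, 0.9], [0.069, -0.393, 0.28, 0, 0, -0.02, 0.9], [0.069, -0.393, 0.28, 0, 0, -0.02, 0.9], [0.069, -0.393, 0.2, 0, 0, -0.02, 0.9], [0.069, -0.393, 0.181, 0, 0, -0.02, 0.9], [0.069, -0.393, 0.181, 0, 0, -0.02, 0.9]]]}}

```text
clock: 17.4
eef_pos: [581.7, -240.6, 58.0]
eef_rot: [3.139, -0.003, -3.026]
wrist_force: [0.6, 0.5, -0.2]
finger_gap: 19.8
finger_force: 40.0
```

```bash
python3 - <<'E'
from h import *
st()
f,P,z=cam("wrist"); save("w9",f); np.savez("w9",f=f,P=P,z=z)
hsv=cv2.cvtColor(f,cv2.COLOR_RGB2HSV)
m=(z<260)&(z>0)&(hsv[...,1]<60)&(hsv[...,2]>100); m[:190]=0;m[330:]=0;m[:,:255]=0;m[:,300:]=0
p=P[m]; p=p[p[:,2]>95]; print(len(p),p[:,2].max(),cv2.minAreaRect(p[:,:2].astype(np.float32)))
E
```

```text
{'clock': 17.4, 'eef_pos': [581.671, -240.618, 58.041], 'eef_rot': [3.139, -0.003, -3.026], 'wrist_force': [0.641, 0.527, -0.151], 'finger_gap': 19.774, 'finger_force': 40.0, 'joints': [-0.45, 0.584, 1.389, 0.0, 1.173, -2.136]}
4901 121.05530509692068 ((582.71484375, -240.8787078857422), (76.4632797241211, 24.758764266967773), 8.94394302368164)
```

Request:
{"api": "servo_tool", "payload": {"motion": [[[0, 0, -0.03, 0, 0, 0, 0.9], [0, 0, -0.045, 0, 0, 0, 0.9], [0, 0, -0.06, 0, 0, 0, 0.9], [0, 0, -0.07, 0, 0, 0, 0.9], [0, 0, -0.08, 0, 0, 0, 0.9], [0, 0, -0.09, 0, 0, 0, 0.9], [0, 0, -0.1, 0, 0, 0, 0.9], [0, 0, -0.108, 0, 0, 0, 0.9], [0, 0, -0.112, 0, 0, 0, 0.9], [0, 0, -0.114, 0, 0, 0, 0.9]]]}}

```text
clock: 18.45
eef_pos: [583.2, -241.8, 5.0]
eef_rot: [-3.141, 0.001, -3.027]
wrist_force: [-13.6, 6.4, 31.5]
finger_gap: 19.4
finger_force: 40.0
```

Request:
{"api": "servo_tool", "payload": {"motion": [[[0, 0, 0, 0, 0, 0, 0.9], [0, 0, 0, 0, 0, 0, 0.9]]]}}

```text
clock: 18.65
eef_pos: [583.1, -241.8, 5.1]
eef_rot: [-3.141, 0.001, -3.027]
wrist_force: [-8.9, 6.4, 25.2]
finger_gap: 19.8
finger_force: 40.0
```

Pressed onto the seat. Release, rise and check everything.

Request:
{"api": "servo_tool", "payload": {"motion": [[[0, 0, 0.002, 0, 0, 0, 0.6], [0, 0, 0.002, 0, 0, 0, 0.55], [0, 0, 0.002, 0, 0, 0, 0.55], [0, 0, 0.1, 0, 0, 0, 0.55], [0, 0, 0.2, 0, 0, 0, 0.55], [0, 0, 0.3, 0, 0, 0, 0.55], [-0.04, 0.1, 0.4, 0, 0, 0, 0.55], [-0.04, 0.1, 0.5, 0, 0, 0, 0.55], [-0.04, 0.1, 0.5, 0, 0, 0, 0.55], [-0.04, 0.1, 0.5, 0, 0, 0, 0.55]]]}}

```text
clock: 19.65
eef_pos: [563.4, -191.5, 255.6]
eef_rot: [-3.139, 0.004, -3.026]
wrist_force: [0.4, 0.0, -0.8]
finger_gap: 42.3
finger_force: 0.0
```

```bash
python3 - <<'E'
from h import *
st()
f,P,z=cam("wrist"); save("w10",f); np.savez("w10",f=f,P=P,z=z)
fuse(f,P,576,-182,50,70,42);fuse(f,P,583,-242,50,70,42)
try: fuse(f,P,401,-355,16,30,42)
except Exception as e: print(e)
f2,P2,z2=cam("top"); f3,_,_=cam("scene")
save("c10",np.hstack([cv2.resize(f,None,fx=.7,fy=.7),cv2.resize(f3,None,fx=.7,fy=.7)]))
E
```

```text
{'clock': 19.65, 'eef_pos': [563.393, -191.459, 255.595], 'eef_rot': [-3.139, 0.004, -3.026], 'wrist_force': [0.442, 0.034, -0.754], 'finger_gap': 42.318, 'finger_force': 0.0, 'joints': [-0.389, 0.354, 1.258, -0.0, 1.525, -2.075]}
fuse 854 [ 574.2 -182.2   56.1] rect [ 576.  -181.9] [76.1 19. ] long ang deg 6.6
fuse 884 [ 582.1 -241.5   56. ] rect [ 583.7 -241.9] [76.2 20.4] long ang deg 6.5
fuse 947 [ 408.8 -354.8   22.9] rect [ 408.7 -355.9] [20.4 60.1] long ang deg -5.6
```

View pics/c10.png

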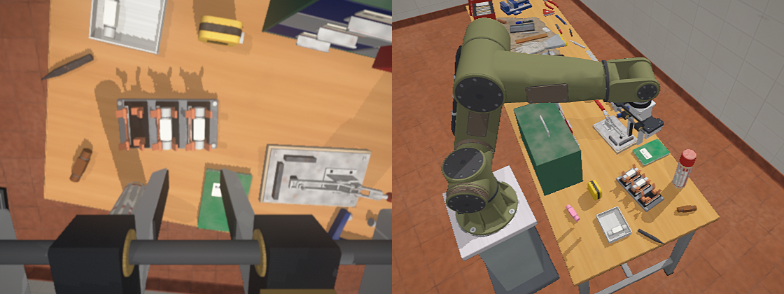

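Request:
{"api": "servo_tool", "payload": {"motion": [[[0, 0.2, 0.02, 0, 0, -0.05, 0.45], [0, 0.8, 0.02, 0, 0, -0.1, 0.45], [0, 0.8, 0.02, 0, 0, -0.15, 0.45], [0, 0.8, 0.02, 0, 0, -0.2, 0.45], [0, 0.8, 0.02, 0, 0, -0.25, 0.45], [0, 0.8, 0.02, 0, 0, -0.3, 0.45], [0, 0.8, 0.02, 0, 0, -0.35, 0.45], [0, 0.8, 0.02, 0, 0, -0.4, 0.45], [0, 0.8, 0.02, 0, 0, -0.45, 0.45], [0, 0.8, 0.02, 0, 0, -0.45, 0.45]]]}}

```text
clock: 20.8
eef_pos: [562.0, 211.2, 260.0]
eef_rot: [-3.138, -0.0, 1.84]
wrist_force: [0.8, -0.3, -1.1]
finger_gap: 51.7
finger_force: 0.0
```

Request:
{"api": "servo_tool", "payload": {"motion": [[[-0.19, 0.41, 0, 0, 0, -0.05, 0.45], [-0.19, 0.41, 0, 0, 0, -0.1, 0.45], [-0.19, 0.41, 0, 0, 0, -0.14, 0.45], [-0.19, 0.41, 0, 0, 0, -0.14, 0.45], [-0.19, 0.41, -0.05, 0, 0, -0.14, 0.45], [-0.19, 0.41, -0.05, 0, 0, -0.14, 0.45], [-0.19, 0.41, -0.05, 0, 0, -0.14, 0.45]]]}}

```text
clock: 21.5
eef_pos: [467.4, 413.0, 235.5]
eef_rot: [-3.139, 0.003, 1.403]
wrist_force: [0.0, 0.1, -0.2]
finger_gap: 51.7
finger_force: 0.0
```

```bash
python3 - <<'E'
from h import *
st()
f,P,z=cam("wrist"); save("w11",f); np.savez("w11",f=f,P=P,z=z)
def rect(n,x,y,r,z0,z1):
    m=(np.hypot(P[...,0]-x,P[...,1]-y)<r)&(P[...,2]>z0)&(P[...,2]<z1)&(z>0); p=P[m]
    if m.sum()<5: print(n,"none"); return
    q=cv2.minAreaRect(p[:,:2].astype(np.float32)); print(n,m.sum(),p.mean(0).round(1),[np.round(t,1) for t in q])
rect("plug",468,413,30,84,97); rect("knob",422,334,35,125,165); rect("box",460,371,120,46,54)
E
```

```text
{'clock': 21.5, 'eef_pos': [467.355, 413.003, 235.461], 'eef_rot': [-3.139, 0.003, 1.403], 'wrist_force': [0.006, 0.134, -0.196], 'finger_gap': 51.735, 'finger_force': 0.0, 'joints': [0.665, 0.436, 1.19, -0.0, 1.519, 0.832]}
plug 546 [469.6 415.6  90.5] [array([469.6, 414.5]), array([26.7, 25.2]), np.float64(79.9)]
knob 586 [424.1 341.  151.3] [array([422.4, 338.4]), array([24.4, 24.9]), np.float64(25.9)]
box 6873 [467.  396.9  51. ] [array([462.1, 372.9]), array([180.9,  90.3]), np.float64(80.3)]
```

View pics/w11.png

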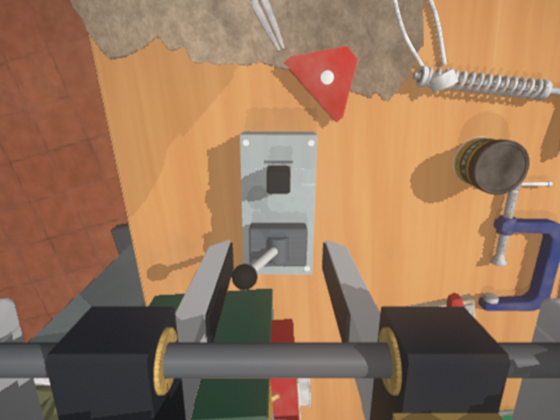

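Request:
{"api": "servo_tool", "payload": {"motion": [[[0.003, 0.003, -0.1, 0, 0, -0.001, 0.45], [0.003, 0.003, -0.2, 0, 0, -0.001, 0.45], [0.003, 0.003, -0.29, 0, 0, -0.001, 0.45], [0.003, 0.003, -0.36, 0, 0, -0.001, 0.45], [0.003, 0.003, -0.4, 0, 0, -0.001, 0.45], [0.003, 0.003, -0.42, 0, 0, -0.001, 0.45], [0.003, 0.003, -0.42, 0, 0, -0.001, 0.9], [0.003, 0.003, -0.42, 0, 0, -0.001, 0.9], [0.003, 0.003, -0.42, 0, 0, -0.001, 0.9], [0.003, 0.003, -0.42, 0, 0, -0.001, 0.9]]], "newtons": 50}}

```text
clock: 22.55
eef_pos: [469.3, 415.3, 29.1]
eef_rot: [3.141, -0.001, 1.399]
wrist_force: [0.0, -1.3, 2.5]
finger_gap: 25.4
finger_force: 50.0
```

Request:
{"api": "servo_tool", "payload": {"motion": [[[0, 0, 0, 0, 0, 0, 0.9], [0, 0, 0, 0, 0, 0, 0.9]]]}}

```text
clock: 22.75
eef_pos: [469.3, 415.2, 29.0]
eef_rot: [3.141, -0.001, 1.4]
wrist_force: [-4.0, -1.3, 6.3]
finger_gap: 25.5
finger_force: 50.0
```

Request:
{"api": "servo_tool", "payload": {"motion": [[[0, 0, 0.01, 0, 0, 0, 0.9], [0, 0, 0.02, 0, 0, 0, 0.9], [0, 0, 0.03, 0, 0, 0, 0.9], [0, 0, 0.05, 0, 0, 0, 0.9], [0, 0, 0.07, 0, 0, 0, 0.9], [0, 0, 0.1, 0, 0, 0, 0.9], [0, 0, 0.2, 0, 0, 0, 0.9], [0, 0, 0.3, 0, 0, 0, 0.9], [0, 0, 0.4, 0, 0, 0, 0.9], [0, 0, 0.48, 0, 0, 0, 0.9]]]}}

```text
clock: 23.75
eef_pos: [469.0, 414.7, 272.3]
eef_rot: [3.139, -0.002, 1.399]
wrist_force: [1.4, -0.7, 0.1]
finger_gap: 25.5
finger_force: 50.0
```

```bash
python3 - <<'E'
from h import *
st()
f,P,z=cam("wrist"); save("w12",f)
E
```

```text
{'clock': 23.75, 'eef_pos': [469.043, 414.656, 272.345], 'eef_rot': [3.139, -0.002, 1.399], 'wrist_force': [1.354, -0.733, 0.102], 'finger_gap': 25.487, 'finger_force': 49.976, 'joints': [0.665, 0.427, 1.121, -0.0, 1.59, 0.837]}
```

View pics/w12.png

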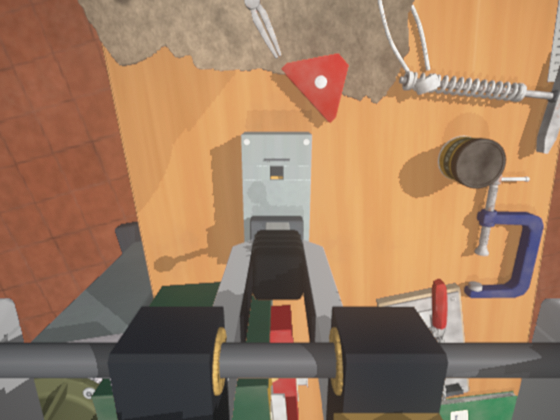

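Request:
{"api": "servo_tool", "payload": {"motion": [[[0.122, -0.1, 0.02, 0, 0, 0, 0.9], [0.122, -0.3, 0.02, 0, 0, 0, 0.9], [0.122, -0.83, 0.02, 0, 0, 0, 0.9], [0.122, -0.83, 0.02, 0, 0, 0, 0.9], [0.122, -0.83, 0.02, 0, 0, 0, 0.9], [0.122, -0.83, 0.02, 0, 0, 0, 0.9], [0.122, -0.83, 0.02, 0, 0, 0, 0.9], [0.122, -0.83, 0.02, 0, 0, 0, 0.9], [0.122, -0.83, 0.02, 0, 0, 0, 0.9], [0.122, -0.83, 0.02, 0, 0, 0, 0.9]]]}}

```text
clock: 24.8
eef_pos: [529.9, -3.8, 278.5]
eef_rot: [3.141, 0.001, 1.395]
wrist_force: [0.2, 0.3, -1.2]
finger_gap: 25.7
finger_force: 50.0
```

Request:
{"api": "servo_tool", "payload": {"motion": [[[0, -0.1, 0, 0, 0, 0.023, 0.9], [0, -0.2, 0, 0, 0, 0.023, 0.9], [-0.25, -0.624, 0, 0, 0, 0.023, 0.9], [-0.25, -0.624, 0, 0, 0, 0.023, 0.9], [-0.25, -0.624, 0, 0, 0, 0.023, 0.9], [-0.25, -0.624, 0, 0, 0, 0.023, 0.9], [-0.25, -0.624, 0, 0, 0, 0.023, 0.9], [-0.25, -0.624, 0, 0, 0, 0.023, 0.9], [-0.25, -0.624, 0, 0, 0, 0.023, 0.9], [-0.25, -0.624, 0, 0, 0, 0.023, 0.9]]]}}

```text
clock: 25.8
eef_pos: [405.8, -311.2, 278.0]
eef_rot: [3.141, 0.0, 1.473]
wrist_force: [0.6, 0.4, -1.3]
finger_gap: 25.6
finger_force: 50.0
```

Request:
{"api": "servo_tool", "payload": {"motion": [[[-0.002, -0.002, -0.1, 0, 0, 0, 0.9], [-0.002, -0.002, -0.2, 0, 0, 0, 0.9], [-0.002, -0.002, -0.3, 0, 0, 0, 0.9], [-0.002, -0.002, -0.4, 0, 0, 0, 0.9], [-0.002, -0.002, -0.46, 0, 0, 0, 0.9], [-0.002, -0.002, -0.5, 0, 0, 0, 0.9], [-0.002, -0.002, -0.5, 0, 0, 0, 0.9]]]}}

```text
clock: 26.5
eef_pos: [403.9, -311.0, 25.5]
eef_rot: [-3.138, -0.003, 1.474]
wrist_force: [0.3, 0.2, -0.5]
finger_gap: 25.5
finger_force: 50.0
```

```bash
python3 - <<'E'
from h import *
st()
f,P,z=cam("wrist"); save("w13",f)
E
```

```text
{'clock': 26.5, 'eef_pos': [403.895, -311.014, 25.521], 'eef_rot': [-3.138, -0.003, 1.474], 'wrist_force': [0.297, 0.236, -0.463], 'finger_gap': 25.495, 'finger_force': 49.976, 'joints': [-0.728, 0.39, 1.773, 0.0, 0.983, -0.631]}
```

View pics/w13.png

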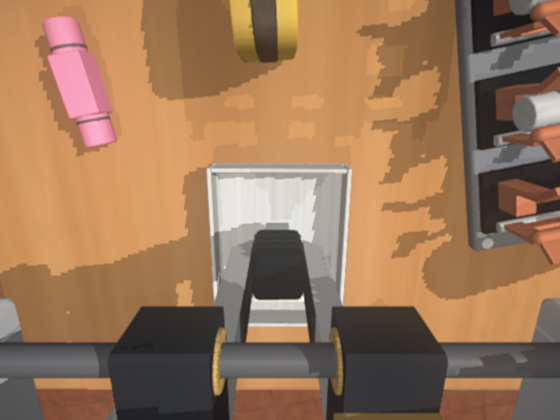

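Request:
{"api": "servo_tool", "payload": {"motion": [[[0, 0, -0.012, 0, 0, 0, 0.9], [0, 0, -0.02, 0, 0, 0, 0.9], [0, 0, -0.026, 0, 0, 0, 0.9], [0, 0, -0.03, 0, 0, 0, 0.9], [0, 0, -0.03, 0, 0, 0, 0.9]]]}}

```text
clock: 27.05
eef_pos: [404.1, -313.2, 12.6]
eef_rot: [-3.141, -0.0, 1.472]
wrist_force: [-0.1, 0.2, -0.0]
finger_gap: 25.4
finger_force: 50.0
```

Request:
{"api": "servo_tool", "payload": {"motion": [[[0, 0, -0.002, 0, 0, 0, 0.9], [0, 0, -0.004, 0, 0, 0, 0.9], [0, 0, -0.005, 0, 0, 0, 0.9], [0, 0, -0.005, 0, 0, 0, 0.9]]]}}

```text
clock: 27.45
eef_pos: [404.1, -313.2, 10.1]
eef_rot: [-3.142, -0.0, 1.472]
wrist_force: [-0.5, 0.5, -0.1]
finger_gap: 25.7
finger_force: 50.0
```

Request:
{"api": "servo_tool", "payload": {"motion": [[[0, 0, -0.002, 0, 0, 0, 0.9], [0, 0, -0.002, 0, 0, 0, 0.9], [0, 0, -0.002, 0, 0, 0, 0.7], [0, 0, -0.002, 0, 0, 0, 0.5], [0, 0, -0.002, 0, 0, 0, 0.5], [0, 0, 0.08, 0, 0, 0, 0.5], [0, 0, 0.18, 0, 0, 0, 0.5], [0, 0, 0.28, 0, 0, 0, 0.5], [0, 0, 0.38, 0, 0, 0, 0.5], [0, 0, 0.5, 0, 0, 0, 0.5]]]}}

```text
clock: 28.45
eef_pos: [403.8, -312.8, 252.3]
eef_rot: [3.141, 0.0, 1.472]
wrist_force: [1.3, 0.2, 0.0]
finger_gap: 47.2
finger_force: 0.0
```

```bash
python3 - <<'E'
from h import *
st()
f,P,z=cam("wrist")
c=np.array([403.4,-327.2]); a=np.radians(-5.7); e=np.array([np.cos(a),np.sin(a)]); n=np.array([-e[1],e[0]])
m=(z>0)&(f.max(-1)<90)&(np.hypot(P[...,0]-c[0],P[...,1]-c[1])<90)&(P[...,2]>8)&(P[...,2]<110)
p=P[m]; q=p[:,:2]-c
print(m.sum(),np.percentile(np.c_[q@e,q@n,p[:,2]],[2,50,98],0).round(1))
fuse(f,P,401,-355,16,30,42)
save("w14",f)
E
```

```text
{'clock': 28.45, 'eef_pos': [403.8, -312.836, 252.326], 'eef_rot': [3.141, 0.0, 1.472], 'wrist_force': [1.274, 0.165, 0.027], 'finger_gap': 47.219, 'finger_force': 0.0, 'joints': [-0.731, 0.161, 1.505, 0.0, 1.475, -0.632]}
327 [[-11.1   3.3  53.1]
 [ -0.4  16.9  71.6]
 [ 10.4  26.5  73.6]]
fuse 795 [ 401.7 -353.9   22.7] rect [ 401.6 -354.9] [20.3 74.9] long ang deg -5.6
```

View pics/w14.png

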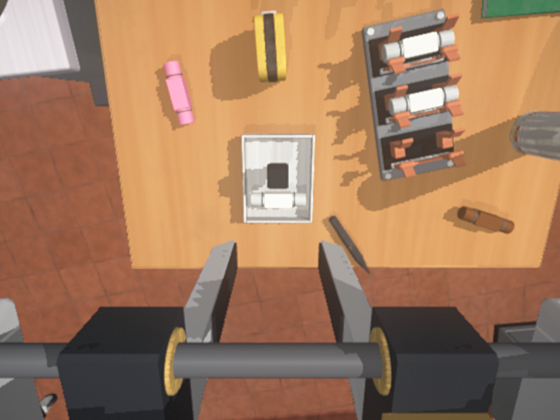

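Request:
{"api": "servo_tool", "payload": {"motion": [[[0.05, 0.08, 0.06, 0, 0, 0, 1], [0.12, 0.15, 0.08, 0, 0, 0, 1], [0.23, 0.3, 0.08, 0, 0, -0.022, 1], [0.23, 0.84, 0.08, 0, 0, -0.022, 1], [0.23, 0.84, 0.08, 0, 0, -0.022, 1], [0.23, 0.84, 0.08, 0, 0, -0.022, 1], [0.23, 0.84, 0.08, 0, 0, -0.022, 1], [0.23, 0.84, 0.08, 0, 0, -0.022, 1], [0.23, 0.84, 0.08, 0, 0, -0.022, 1], [0.23, 0.84, 0.08, 0, 0, -0.022, 1]]]}}

```text
clock: 29.5
eef_pos: [518.9, 110.9, 289.6]
eef_rot: [-3.141, -0.0, 1.407]
wrist_force: [-0.2, -1.0, -1.2]
finger_gap: 0.9
finger_force: 0.0
```

Request:
{"api": "servo_tool", "payload": {"motion": [[[0, 0.1, 0, 0, 0, 0, 1], [0, 0.2, 0, 0, 0, 0, 1], [-0.298, 0.478, 0, 0, 0, 0, 1], [-0.298, 0.478, 0, 0, 0, 0, 1], [-0.298, 0.478, 0, 0, 0, 0, 1], [-0.298, 0.478, 0, 0, 0, 0, 1], [-0.298, 0.478, 0, 0, 0, 0, 1], [-0.298, 0.478, 0, 0, 0, 0, 1]]]}}

```text
clock: 30.3
eef_pos: [369.8, 346.1, 290.1]
eef_rot: [3.141, 0.0, 1.404]
wrist_force: [0.5, -0.3, 0.3]
finger_gap: 0.4
finger_force: 0.0
```

```bash
python3 - <<'E'
from h import *
st()
E
```

```text
{'clock': 30.3, 'eef_pos': [369.797, 346.105, 290.075], 'eef_rot': [3.141, 0.0, 1.404], 'wrist_force': [0.511, -0.315, 0.278], 'finger_gap': 0.361, 'finger_force': 0.0, 'joints': [0.68, 0.138, 1.447, -0.0, 1.557, 0.846]}
```

Request:
{"api": "servo_tool", "payload": {"motion": [[[0, 0, -0.1, 0, 0, 0, 1], [0, 0, -0.2, 0, 0, 0, 1], [0, 0, -0.3, 0, 0, 0, 1], [0, 0, -0.38, 0, 0, 0, 1], [0, 0, -0.404, 0, 0, 0, 1], [0, 0, -0.404, 0, 0, 0, 1]]]}}

```text
clock: 30.9
eef_pos: [370.7, 344.8, 87.4]
eef_rot: [-3.14, 0.002, 1.401]
wrist_force: [0.4, 0.6, 0.1]
finger_gap: 0.8
finger_force: 0.0
```

Request:
{"api": "servo_tool", "payload": {"motion": [[[0.03, -0.005, 0, 0, 0, 0, 1], [0.05, -0.008, 0, 0, 0, 0, 1], [0.07, -0.012, 0, 0, 0, 0, 1], [0.09, -0.015, 0, 0, 0, 0, 1], [0.11, -0.018, 0, 0, 0, 0, 1], [0.13, -0.022, 0, 0, 0, 0, 1], [0.148, -0.025, 0, 0, 0, 0, 1], [0.16, -0.027, 0, 0, 0, 0, 1], [0.16, -0.027, 0, 0, 0, 0, 1]]]}}

```text
clock: 31.8
eef_pos: [450.8, 332.1, 87.9]
eef_rot: [-3.142, 0.0, 1.402]
wrist_force: [0.2, 0.8, -0.8]
finger_gap: 0.6
finger_force: 0.0
```

Request:
{"api": "servo_tool", "payload": {"motion": [[[0.006, -0.001, 0, 0, 0, 0, 1], [0.012, -0.002, 0, 0, 0, 0, 1], [0.018, -0.003, 0, 0, 0, 0, 1], [0.022, -0.004, 0, 0, 0, 0, 1], [0.022, -0.004, 0, 0, 0, 0, 1]]]}}

```text
clock: 32.3
eef_pos: [461.4, 330.3, 88.2]
eef_rot: [3.141, -0.0, 1.403]
wrist_force: [0.9, 0.2, -0.4]
finger_gap: 0.5
finger_force: 0.0
```

```bash
python3 - <<'E'
from h import *
st()
f,P,z=cam("top"); 
m=(P[...,2]>115)&(P[...,2]<175)&(f.max(-1)<110)&(np.hypot(P[...,0]-454,P[...,1]-331)<75); print(m.sum(),P[m].mean(0) if m.sum() else 0)
f,P,z=cam("wrist"); m=(P[...,2]>120)&(P[...,2]<175)&(f.max(-1)<110)&(np.hypot(P[...,0]-454,P[...,1]-331)<75); print(m.sum(),P[m].mean(0),P[m].min(0),P[m].max(0))
save("w15",f)
E
```

```text
{'clock': 32.3, 'eef_pos': [461.378, 330.29, 88.177], 'eef_rot': [3.141, -0.0, 1.403], 'wrist_force': [0.941, 0.174, -0.376], 'finger_gap': 0.497, 'finger_force': 0.0, 'joints': [0.557, 0.418, 1.564, -0.0, 1.16, 0.725]}
0 0
2205 [483.97710875 331.1769991  153.81514802] [461.96850109 315.68840645 122.02480354] [499.41063669 340.17917478 174.70971279]
```

Request:
{"api": "servo_tool", "payload": {"motion": [[[0.004, -0.001, 0, 0, 0, 0, 1], [0.008, -0.001, 0, 0, 0, 0, 1], [0.012, -0.002, 0, 0, 0, 0, 1], [0.012, -0.002, 0, 0, 0, 0, 1], [0.012, -0.002, 0, 0, 0, 0, 1]]]}}

```text
clock: 32.9
eef_pos: [466.7, 329.4, 88.1]
eef_rot: [-3.14, 0.0, 1.403]
wrist_force: [-5.2, 1.4, 0.4]
finger_gap: 0.6
finger_force: 2.4
```

Request:
{"api": "servo_tool", "payload": {"motion": [[[0.003, 0, 0, 0, 0, 0, 1], [0.005, -0.001, 0, 0, 0, 0, 1], [0.005, -0.001, 0, 0, 0, 0, 1]]]}}

```text
clock: 33.2
eef_pos: [467.0, 329.4, 87.9]
eef_rot: [-3.136, 0.001, 1.403]
wrist_force: [-20.8, 2.4, 6.3]
finger_gap: 0.7
finger_force: 10.5
```

Request:
{"api": "servo_tool", "payload": {"motion": [[[-0.05, 0.008, 0, 0, 0, 0, 1], [-0.12, 0.02, 0, 0, 0, 0, 1], [-0.16, 0.025, 0.08, 0, 0, 0, 1], [-0.16, 0.025, 0.18, 0, 0, 0, 1], [-0.16, 0.025, 0.28, 0, 0, 0, 1], [-0.16, 0.025, 0.38, 0, 0, 0, 1], [-0.1, 0.1, 0.4, 0, 0, 0, 1], [0, 0.2, 0.4, 0, 0, 0, 1], [0, 0.2, 0.4, 0, 0, 0, 1], [0, 0.2, 0.4, 0, 0, 0, 1]]]}}

```text
clock: 34.2
eef_pos: [470.9, 429.8, 286.2]
eef_rot: [-3.14, 0.002, 1.403]
wrist_force: [-0.3, -0.9, -0.2]
finger_gap: 0.2
finger_force: 0.0
```

```bash
python3 - <<'E'
from h import *
st()
f,P,z=cam("wrist"); save("w16",f)
m=(z>0)&(P[...,2]>125)&(P[...,2]<170)&(np.hypot(P[...,0]-454,P[...,1]-331)<75); p=P[m]; print(m.sum(),p.mean(0),cv2.minAreaRect(p[:,:2].astype(np.float32)),np.percentile(p[:,2],98))
f,P,z=cam("top"); m=(z>0)&(P[...,2]>125)&(P[...,2]<170)&(np.hypot(P[...,0]-454,P[...,1]-331)<75); print(m.sum(),P[m].mean(0) if m.sum() else 0)
for x,y in ((576,-182),(583,-242)): fuse(f,P,x,y,45,75,42)
fuse(f,P,401,-355,12,35,42)
m=(z>0)&(f.max(-1)<110)&(P[...,2]>50)&(P[...,2]<100)&(np.hypot(P[...,0]-404,P[...,1]+320)<70); print("plug",m.sum(),P[m].mean(0))
m=(z>0)&(P[...,2]>45)&(P[...,2]<85)&(np.hypot(P[...,0]-409,P[...,1]+168)<70); print("tape",P[m].mean(0))
E
```

```text
{'clock': 34.2, 'eef_pos': [470.929, 429.848, 286.228], 'eef_rot': [-3.14, 0.002, 1.403], 'wrist_force': [-0.28, -0.943, -0.157], 'finger_gap': 0.191, 'finger_force': 0.0, 'joints': [0.682, 0.459, 1.045, -0.0, 1.64, 0.851]}
330 [494.39742582 329.44796632 151.05303868] ((495.3017883300781, 326.44451904296875), (19.985559463500977, 23.941926956176758), 5.122795581817627) 156.257638629328
57 [489.10204139 322.14287639 148.08952673]
fuse 136 [ 575.  -182.6   54.2] rect [ 574.8 -183.2] [77.3 22.1] long ang deg 6.8
fuse 132 [ 583.  -242.2   53.6] rect [ 583.3 -242.9] [76.3 21.3] long ang deg 6.5
fuse 132 [ 399.2 -356.    21.3] rect [ 399.4 -355.9] [21.9 75. ] long ang deg -3.9
plug 48 [ 402.72502471 -311.74008369   67.76761784]
tape [ 408.97076217 -167.90638024   59.52783956]
```

```bash
python3 -c "
from cell import manip
print(manip.sign_off())"
```

```text
the job is handed in; nothing more can be done
None
```

The job is handed in, though sign-off gave no verdict: both new fuses on the bench (I found no third) are home in clips 2 and 3, the old fuse and then the lock-out plug are in the tray, and the switch is fully on.

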